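Shake off the blanching basket and lower it still into the fish kettle

ROBOT

A 7-joint arm with a two-finger parallel gripper is mounted at the origin on the work surface. World frame = base frame: x ahead of the robot, y to its left, z up, the work surface at z = 0. Lengths are in m, angles in rad, forces in N, time in s.
With the tool pointing down it reaches from about 0.425 to 0.925 m from the base axis. Payload 6.8 kg.
Tool frame: the origin (TCP) lies on the front face of the gripper's body, between the roots of the fingers; the fingertips stand 73 mm ahead of it and the grasp point (between the pads) lies 54 mm ahead of it (env.nose_length is the distance from the TCP to the fingertips, in m); z points along the fingers, y is the line along which they close (so a half turn about z gives the same grasp; the last joint's range is limited). The gripper opens to 85 mm and grips with 20 to 120 N. Pads are 22 mm wide; open, the fingers measure 114 mm over their backs; the gripper's body (76 mm by 85 mm) begins 54 mm behind the grasp point. The pads swing forward as they close: fully open they stand 13 mm farther back than shut.
Start: joints at [-1.376, 0.477, 0.022, 1.555, -0.011, 1.109, -0.083], TCP at [0.201, 0.644, 0.304] pointing down, gripper open.
Joint ranges: [-2.96, 2.96], [-0.34, 2.1], [-1.41, 1.46], [0.24, 2.44], [-1.37, 4.51], [0.17, 1.92], [-2.96, 2.96]. Speed limits (rad/s): [2.39, 2.39, 3.14, 3.14, 3.14, 3.14, 3.14].

INTERFACE

Orientations are given as a unit quaternion [w, x, y, z].
In Python, from cell import env, kin, camera, calibration, job gives the robot as it stands. The module is installed in compiled form; this text tells all that it offers. Calls block until the motion is done:
- env.reach(position, orientation): joint-space move of the TCP to a pose.
- env.movel(position, velocity=0.15, rot=None, stop_force=None): straight line of the TCP; rot=None keeps the orientation; velocity is the mean speed in m/s. With stop_force (N) it stops when the force on the tool has changed by that much, and returns True; else False.
- env.goto_joints(angles): joint-space move.
- env.grip(opening, f_grip=None): finger opening in m; f_grip is the grip in N (None keeps the last); returns when the fingers have stopped.
- env.dwell(seconds).
- kin.inverse_kinematics(position, orientation): joint angles nearest the present ones, or None.
- env.get_state(): the state.
- camera(name): name is "scene" or "side" or "wrist"; returns (picture, depth): 420x560x3 uint8, blue, green, red; 420x560 float32, m along the optical axis (not along the pixel's ray), 0 where there is no reading.
- calibration(name): a dict with "fx", "fy", "cx", "cy" (pixels), "rvec" (rotation vector, rad) and "tvec" (3), from world to camera coordinates, as OpenCV has them. Camera axes: x right, y down, z forward; pixel columns grow to the right and rows downward; lengths in m; the calibration is good to about 2 mm. A picture is of the moment at which its call begins: read the wrist's pose just before it. calibration takes no time and is no camera call; for the wrist camera it gives the pose at the moment of the call.
A pose or a line that the arm cannot do raises env.PlanningError and nothing moves.
- job.job_done(): hands the job in; it is judged then, once.
The state is a dict: "time": time; "qpos": joint angles; "joint_velocities": joint speeds; "joint_torque": joint torques, N m; "tcp_pos": TCP position; "orientation": TCP orientation; "force": force on the tool from outside, world axes, zero at the start; "torque": the same for the moment, N m; "opening": finger opening in m; "gripper_force": force on a finger pad.
Only numpy, scipy, OpenCV 4.12 (cv2) and the standard library are available. Lean on these libraries where they do the work, as an engineer would, in place of code of your own. Each camera call takes 0.05 s, during which the arm holds its last target. There are 200 camera calls.

TASK

Lift the wire basket of carrots off the drainer by its swinging bail and, still above the drainer, swing it lengthwise to shake off the drips: at least two full to-and-fro swings reaching about 20 degrees out to each side, never past 35 degrees. Then stop the swing and let the basket hang dead still, centred just clear above the oblong fish kettle, for three seconds, lower it gently and level to the kettle's floor and let go. While it swings, do not bring the basket down on or close above any surface or let it bump anything; keep it off the worktop, and leave the tea kettle, the mill and the saucepan alone.

Things in the scene. Friction and masses are not known exactly. Their poses are not given: they have to be found in the camera images.
- basket: Open steel wire basket, 300 mm long (its x) by 110 mm wide (its y) by 50 mm high, solid end plates, carrots fixed in it; origin at the centre of its underside, z up. Stands on the drainer at the start. Masses: basket 0.50 kg, carrots 0.25 kg nominal (0.12 to 0.40), bail 0.24 kg.
- bail_pivot (a point): Middle of the bail's pivot axis, 50 mm above the basket's underside. The basket swings freely about this axis (its y), almost undamped: a swing takes over half a minute to die. Basket and carrots: centre of mass 31 mm below the pivot, period about 1.3 s (1.2 to 1.4). Pivot acceleration a along the basket's +x drives its +x end down with angular acceleration a / 0.41 m.
- bail_grip (a point): Middle of the pale wooden grip bar on top of the bail: 16 mm thick (its x), 62 mm long (its y, across the basket), 24 mm high; 105 mm above the pivot, 155 mm above the basket's underside. The bail is an arch of 6 mm rod across the basket's middle, 132 mm wide over its weighted cheeks, which keep it upright when left alone.
- bail (a joint): Angle of the bail against the basket about the basket's y axis, rad, 0 upright, free between -1.1 and 1.1; with the bail held upright it is minus the basket's tilt (positive: the basket's -x end is down).
- drainer: White shallow plastic drainer tray fixed to the worktop, 360 mm long (its x) by 200 mm wide, ribs whose tops are 20 mm above the worktop, rim 22 mm high; origin at the centre of its underside.
- kettle_pot: Oblong open fish kettle of steel on a 10 mm cork trivet, fixed; 357 mm long (its x) by 177 mm wide outside, 345 by 165 mm inside, loop handles reaching 205 mm from its centre at both ends; origin at the centre of the trivet's underside, on the worktop; inner floor at 16 mm, rim at 95 mm above the origin.
- pot_rim (a point): Centre of the fish kettle's mouth at rim height, 95 mm above the worktop; axes as the kettle's.
- teakettle: Steel tea kettle with black handle, 170 mm across and 235 mm high, a bystander; origin at the centre of its underside.
- mill: Dark wooden pepper mill, 56 mm across and 155 mm high, a bystander; origin at the centre of its underside.
- saucepan: Steel saucepan, 160 mm across and 90 mm high with a long black handle, a bystander; origin at the centre of its underside.
- basket_end_a (a point): Middle of the lower edge of the basket's +x end plate, 150 mm along the basket's x from its origin, at its underside.
- basket_end_b (a point): Middle of the lower edge of the basket's -x end plate, 150 mm along the basket's -x from its origin, at its underside.

How it is judged:
On the way, in this order (a step that is already met when the one before it is completed fails the run):
1. the basket is lifted clear of the drainer (z of basket in the frame of drainer above 0.05 m and horizontal distance between basket and drainer below 0.18 m), for 0.05 s.
2. above the drainer, it swings at least 15 degrees with its +x end down (angle between basket's own x axis and vertical above 1.833 rad and z of basket in the frame of drainer above 0.04 m and horizontal distance between basket and drainer below 0.18 m), for 0.05 s.
3. then at least 15 degrees the other way (angle between basket's own x axis and vertical below 1.309 rad and horizontal distance between basket and drainer below 0.18 m), for 0.05 s.
4. and again at least 15 degrees with its +x end down (angle between basket's own x axis and vertical above 1.833 rad and horizontal distance between basket and drainer below 0.18 m), for 0.05 s.
5. it hangs still and level, clear above the fish kettle and centred within 30 mm, for 2.5 s (horizontal distance between basket and pot_rim below 0.03 m and z of basket in the frame of pot_rim above 0.004 m and angle between basket's own z axis and vertical below 0.08 rad and angular speed of basket below 0.4 rad/s and contact force between basket and kettle_pot below 0.2 N), for 2.5 s.
At the end, for the whole second after the job is handed in: The basket stands released, at rest and level (within 0.05 rad) on the fish kettle's inner floor (within 5 mm), centred within 30 mm and lengthwise within 0.15 rad (z of basket in the frame of kettle_pot below 0.021 m and horizontal distance between basket and kettle_pot below 0.03 m and angle between the x axis of basket and the x axis of kettle_pot, either way round below 0.15 rad and angle between basket's own z axis and vertical below 0.05 rad and linear speed of basket below 0.02 m/s and angular speed of basket below 0.2 rad/s); the robot touches nothing.
It fails at once if the basket tips past 40 degrees, spilling the carrots (angle between basket's own z axis and vertical above 0.7 rad).
It fails at once if the basket swings while it touches the fish kettle or the drainer, or is so low that it hangs within 30 mm of the drainer's ribs or the kettle's floor ((contact force between basket and kettle_pot above 0.15 N or contact force between basket and drainer above 0.15 N or height (world z) of basket below 0.05 m) and (angle between basket's own z axis and vertical above 0.12 rad or angular speed of basket above 0.6 rad/s)).
It fails at once if the basket, or either end of it, comes down on the worktop (height (world z) of any of basket_end_a, basket_end_b, basket below 0.008 m).
It fails at once if the basket is slammed or pressed into the fish kettle (contact force between basket and kettle_pot above 30 N).
It fails at once if a bystander is moved (distance of any of teakettle, mill, saucepan from where it was at the start of the episode above 0.03 m).
It also fails if it takes over 72 s, if anything falls off the work surface, if the arm or the gripper's body presses on something with over 40 N, if the wrist force passes 120 N, or if a joint passes its speed limit or range.

## Working session

There is one attempt and no reset: what is moved stays moved. The work goes in short steps, each a Python script; the robot and the scene stay as the last script left them, time stands still between calls to the robot, and variables do not carry over. Pictures are saved under pics/ and viewed, at most 10 in all, crops included, and the job is handed in when it is done.

```bash
mkdir -p pics; python3 - <<'E'
from cell import env,camera,calibration
import cv2,numpy as np
for n in("scene","side"):
    p,d=camera(n); cv2.imwrite(f"pics/{n}0.png",p); np.savez(f"{n}0.npz",p=p,d=d)
    print(n,calibration(n))
s=env.get_state(); print(s)
E
```

```text
scene {'fx': 498.6672093442356, 'fy': 498.6672093442356, 'cx': 278.0978259054638, 'cy': 206.40263081578811, 'rvec': array([ 0.70601085,  2.73623897, -0.94906615]), 'tvec': array([ 0.5130965 , -0.16280072,  1.46838867])}
side {'fx': 479.64098739664803, 'fy': 479.64098739664803, 'cx': 280.4170714017748, 'cy': 203.88205387217326, 'rvec': array([ 2.14656776, -0.0777022 ,  0.0112447 ]), 'tvec': array([-0.61213411,  0.13189159,  1.33415779])}
{'time': 0.1, 'qpos': array([-1.37610024,  0.47774252,  0.02234376,  1.556338  , -0.01150334,
        1.10932187, -0.08310588]), 'joint_velocities': array([ 0.00023858, -0.00326458,  0.00038591, -0.00219303,  0.00021975,
        0.00154177,  0.00167963]), 'joint_torque': array([ 4.55356625e-03, -5.97763717e+01,  1.61390070e+00, -2.81956941e+01,
        1.28446467e-02,  4.95192318e-03, -4.86120797e-06]), 'tcp_pos': array([0.20115694, 0.64389581, 0.30301221]), 'orientation': array([-6.68163476e-05,  1.50814430e-01,  9.88561733e-01, -8.38128258e-04]), 'force': array([-0.11913412, -0.28322922,  0.64941693]), 'torque': array([ 0.01999438, -0.00163306,  0.00640252]), 'gripper_force': 0.0, 'opening': 0.08491113526724073}
```

View pics/scene0.png

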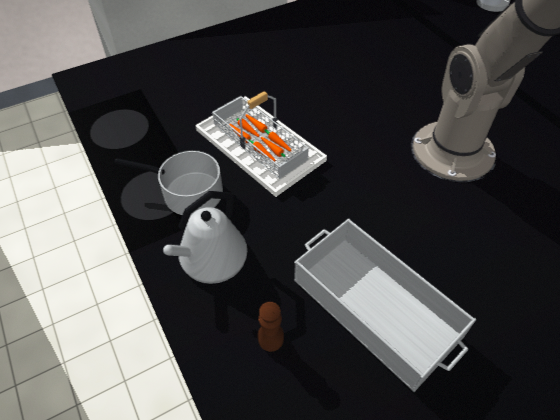

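View pics/side0.png

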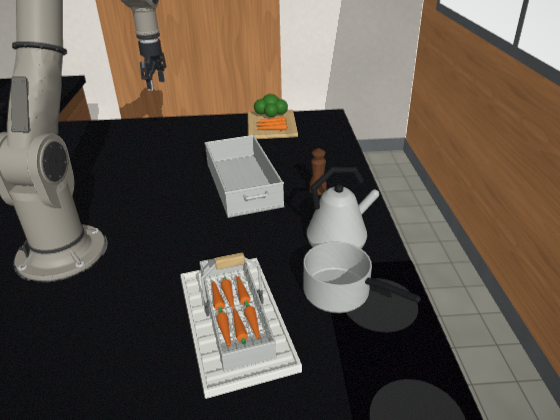

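The pictures show the basket on the drainer (scene ~(262,140), grip (258,100); side grip (231,261)), the kettle at scene (383,305), the tea kettle (210,245), the saucepan (190,183) and the mill (270,325). The bail looks upright. Next I fuse the depth clouds.

```bash
cat >h.py <<'E'
import cv2,numpy as np
def cloud(d,c):
    R=cv2.Rodrigues(np.array(c['rvec']))[0]; v,u=np.mgrid[:d.shape[0],:d.shape[1]]
    P=np.stack([(u-c['cx'])/c['fx']*d,(v-c['cy'])/c['fy']*d,d],-1)-np.array(c['tvec'])
    W=P@R; W[d<=0]=np.nan
    return W
E
python3 - <<'E'
from cell import calibration
from h import *
Ws=[];Cs=[]
for n in("scene","side"):
    f=np.load(n+"0.npz"); W=cloud(f['d'],calibration(n)); p=f['p'].astype(int)
    hsv=cv2.cvtColor(f['p'],cv2.COLOR_BGR2HSV).astype(int)
    px={'scene':{'drain':(262,140),'pot':(383,305),'tea':(210,235),'pan':(190,183),'mill':(270,310),'grip':(258,100)},'side':{'drain':(240,330),'pot':(245,175),'tea':(338,220),'pan':(337,280),'mill':(318,165),'grip':(231,261)}}[n]
    for k,(u,v) in px.items(): print(n,k,W[v,u].round(3))
    z=W[...,2]
    def rect(m,name):
        q=W[m][:,:2].astype(np.float32)
        if len(q)<10: print(n,name,len(q));return
        r=cv2.minAreaRect(q); print(n,name,len(q),np.round(r[0],4),np.round(r[1],3),round(r[2],1),'z',W[m][:,2].min().round(3),W[m][:,2].max().round(3))
    def near(k,r): 
        c=W[px[k][1],px[k][0]]; return np.hypot(W[...,0]-c[0],W[...,1]-c[1])<r
    v=hsv[...,2]
    rect(near('drain',.25)&(z>.014)&(z<.03)&(v>110)&(hsv[...,1]<40),'drainer')
    rect(near('drain',.2)&(z>.05)&(z<.08),'basket')
    rect(near('grip',.07)&(z>.14)&(z<.2),'grip')
    rect(near('pot',.24)&(z>.088)&(z<.1)&(v>60),'potrim')
    m=near('grip',.07)&(z>.14)&(z<.2)&(hsv[...,1]>70)
    rect(m,'gripwood'); print(np.nanmedian(W[m],0))
    yy,xx=np.where(m);print(xx.min(),xx.max(),yy.min(),yy.max())
    W_=W[near('drain',.25)&(z>.1)]; print('above .1',len(W_),W_[:,2].max() if len(W_) else '')
E
```

```text
scene drain [ 0.478 -0.294  0.022]
scene pot [0.485 0.313 0.018]
scene tea [0.775 0.032 0.147]
scene pan [ 0.725 -0.254  0.006]
scene mill [0.746 0.259 0.152]
scene grip [ 0.49  -0.285  0.182]
scene drainer 2415 [ 0.5504 -0.2808] [0.34  0.365] 13.2 z 0.014 0.03
scene basket 1062 [ 0.5456 -0.2741] [0.255 0.307] 16.3 z 0.05 0.08
scene grip 255 [ 0.489  -0.2906] [0.126 0.021] 10.8 z 0.141 0.191
scene potrim 1791 [0.4996 0.3073] [0.182 0.358] 13.8 z 0.088 0.1
scene gripwood 196 [ 0.5036 -0.2878] [0.095 0.021] 10.8 z 0.141 0.191
[ 0.48970685 -0.2869825   0.18342671]
241 267 92 121
above .1 313 0.1914873015375893
side drain [ 0.506 -0.374  0.051]
side pot [0.514 0.345 0.02 ]
side tea [ 0.762 -0.07   0.106]
side pan [ 0.745 -0.186  0.004]
side mill [0.747 0.227 0.109]
side grip [ 0.496 -0.3    0.179]
side drainer 4034 [ 0.5649 -0.2945] [0.346 0.336] 13.7 z 0.014 0.03
side basket 1144 [ 0.5568 -0.3011] [0.254 0.264] 12.3 z 0.05 0.08
side grip 466 [ 0.4926 -0.2947] [0.129 0.018] 12.7 z 0.14 0.191
side potrim 603 [0.5057 0.3022] [0.179 0.371] 13.7 z 0.088 0.1
side gripwood 341 [ 0.4921 -0.2949] [0.061 0.018] 11.9 z 0.165 0.191
[ 0.49183814 -0.29911607  0.18237942]
215 244 252 268
above .1 544 0.19094736583151722
```

```bash
cat >>h.py <<'E'
def down(yaw_deg): # tool down, fingers closing along azimuth yaw_deg
    a=np.radians(yaw_deg+90)/2; return np.array([0,np.cos(a),np.sin(a),0])
def T(env): return env.get_state()['time']
E
python3 - <<'E'
from cell import env,camera,calibration,kin
from h import *
q=down(102)
p=env.get_state()['tcp_pos']
t=T(env); env.movel([p[0],p[1],.42],velocity=.2); print('dt',T(env)-t, .117/.2)
print(kin.inverse_kinematics([.491,-.293,.36],q))
t=T(env); env.reach([.491,-.293,.36],q); print('dt',T(env)-t)
s=env.get_state(); print(s['qpos'],s['tcp_pos'],s['time'],s['force'])
c=calibration('wrist');im,d=camera('wrist');cv2.imwrite('pics/w1.png',im)
W=cloud(d,c); hsv=cv2.cvtColor(im,cv2.COLOR_BGR2HSV)
m=(W[...,2]>.165)&(W[...,2]<.2)&(hsv[...,1]>70); print(m.sum(),cv2.minAreaRect(W[m][:,:2].astype(np.float32)),W[m].mean(0))
E
```

```text
dt 0.7333000000000001 0.585
[ 0.74147707  0.28565646 -0.38487345  1.71941606  0.11570979  1.15887874
  2.10451989]
dt 3.4250000000000003
[ 0.74046425  0.28568525 -0.38546682  1.71927943  0.11560262  1.15881535
  2.10437221] [ 0.49152087 -0.29223062  0.36006708] 4.2583 [-0.49509881 -0.07394223  0.94598601]
1431 ((0.48976704478263855, -0.29408204555511475), (0.061159782111644745, 0.01568397879600525), 12.420492172241211) [ 0.48776445 -0.29432222  0.18682717]
```

View pics/w1.png

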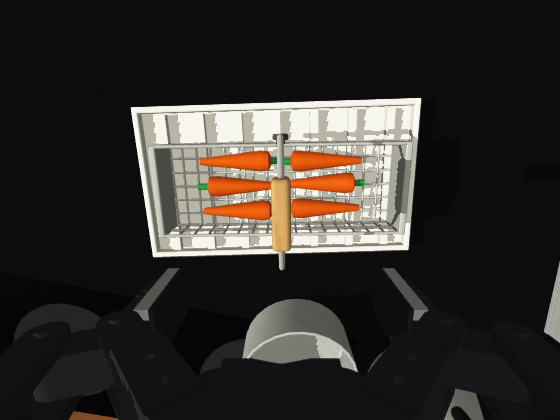

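Wrist view: grip bar at (281,214), midway between the end plates (155 and 408), so the bail is upright and nothing is in the way. Next: grasp and lift.

```bash
cat >>h.py <<'E'
L=None
def tilt(cam,env,camera,calibration,ctr=None,yaw=102.4,save=None):
    """returns time, tilt (rad, + = +u end down), u=az yaw; uses end-plate points about the pivot below the tool"""
    s=env.get_state(); t=s['time']; c=calibration(cam); im,d=camera(cam)
    if save: cv2.imwrite(save,im)
    p=s['tcp_pos'] if ctr is None else ctr
    W=cloud(d,c); a=np.radians(yaw); u=np.array([np.cos(a),np.sin(a)]); n=np.array([-u[1],u[0]])
    piv=np.array([p[0],p[1],p[2]-.054-.105]); r=W-piv
    S=r[...,:2]@u; N=r[...,:2]@n; Z=r[...,2]
    m=(abs(N)<.062)&(abs(S)<.2)&(abs(Z)<.12)&(np.hypot(S,Z)<.175)
    S,N,Z=S[m],N[m],Z[m]
    if len(S)<100: return t,np.nan,len(S)
    from scipy.optimize import minimize_scalar
    # tilt th: body coords  s'=S cos - Z sin ; z'=S sin + Z cos  (th>0: +S end at negative Z)
    def cost(th):
        s=S*np.cos(th)-Z*np.sin(th); z=S*np.sin(th)+Z*np.cos(th)
        e=np.maximum(abs(s)-.151,0)+np.maximum(z-.003,0)*(abs(s)>.03)+np.maximum(-.052-z,0)
        pl=np.minimum(abs(abs(s)-.15),.01)
        return np.mean(np.minimum(e,.02))*3+np.mean(pl)
    g=np.linspace(-.7,.7,141); th=g[np.argmin([cost(x) for x in g])]
    th=minimize_scalar(cost,bounds=(th-.015,th+.015),method='bounded').x
    return t,th,len(S)
E
python3 - <<'E'
from cell import env,camera,calibration
from h import *
q=down(102.4); x,y=.490,-.294
env.movel([x,y,.27],velocity=.15,rot=q)
print('stop',env.movel([x,y,.229],velocity=.06,stop_force=8))
env.grip(0.0,60); s=env.get_state(); print(s['opening'],s['gripper_force'],s['tcp_pos'],s['time'])
env.movel([x,y,.255],velocity=.04)
s=env.get_state(); print(s['force'],s['opening'])
env.movel([x,y,.40],velocity=.08)
s=env.get_state(); print(s['force'],s['opening'],s['tcp_pos'],s['time'])
for i in range(6):
  for c in('scene','side'): print(c,tilt(c,env,camera,calibration,save=f'pics/l_{c}.png' if i==0 else None))
print(tilt('wrist',env,camera,calibration,save='pics/l_w.png'))
a=[cv2.imread(f'pics/l_{c}.png') for c in('scene','side')]
cv2.imwrite('pics/l.png',np.hstack([a[0][40:260,130:400],a[1][150:370,130:400]]))
E
```

```text
stop False
0.015671574581368506 58.793660402297974 [ 0.48994767 -0.29355107  0.22927976] 6.5333
[-0.1661776  -0.41325799 -9.31385785] 0.01530155521480327
[ -0.79589091   0.11611681 -10.32860638] 0.015395076142458169 [ 0.48982195 -0.29394227  0.39949167] 9.3
scene (9.3, np.float64(-0.016801770382230984), 3711)
side (9.35, np.float64(0.025649585963053865), 5742)
scene (9.4, np.float64(-0.015120658368907544), 3704)
side (9.45, np.float64(0.02459270364549222), 5746)
scene (9.5, np.float64(-0.015424523718125806), 3698)
side (9.55, np.float64(0.027279643115143366), 5741)
scene (9.6, np.float64(-0.016917644024202448), 3679)
side (9.65, np.float64(0.02685589151563477), 5737)
scene (9.7, np.float64(-0.016065987790124744), 3686)
side (9.75, np.float64(0.026982525162013677), 5731)
scene (9.8, np.float64(-0.014037029455472045), 3706)
side (9.85, np.float64(0.02635376863369113), 5739)
(9.9, np.float64(-0.0007815362469429018), 41841)
```

View pics/l.png

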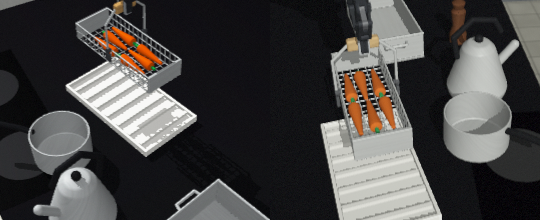

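Both crops show the basket gripped, level and clear of the drainer. Next is one small stroke to identify the swing.

```bash
cat >>h.py <<'E'
from scipy.optimize import curve_fit
def watch(env,camera,calibration,n,w0=None,cam='wrist'):
    a=np.array([tilt(cam,env,camera,calibration)[:2] for _ in range(n)]); a=a[np.isfinite(a[:,1])]
    t,y=a.T; tm=t[0]
    if w0 is None:
        f=lambda t,A,B,w,c:A*np.cos(w*(t-tm))+B*np.sin(w*(t-tm))+c
        p=min((curve_fit(f,t,y,[.1,.1,w,0]) [0] for w in(4.6,4.8,5.1)),key=lambda p:np.sum((f(t,*p)-y)**2)); r=f(t,*p)-y
        A,B,w,c=p
    else:
        w=w0; M=np.c_[np.cos(w*(t-tm)),np.sin(w*(t-tm)),np.ones_like(t)]; (A,B,c),*_=np.linalg.lstsq(M,y,rcond=None); r=M@[A,B,c]-y
    # theta = Re(Z exp(i w t)), Z referred to absolute time
    return dict(Z=(A-1j*B)*np.exp(-1j*w*tm),w=w,c=c,amp=np.hypot(A,B),rms=r.std(),t=t,y=y)
U=np.array([np.cos(np.radians(102.4)),np.sin(np.radians(102.4)),0])
E
python3 - <<'E'
from cell import env,camera,calibration
from h import *
P0=np.array([.490,-.294,.40]); D=.07; v=.07/.6
t0=T(env); env.movel(P0+D*U,velocity=v); t1=T(env)
r=watch(env,camera,calibration,26)
print(t0,t1-t0,env.get_state()['tcp_pos']-P0); print({k:r[k] for k in('w','c','amp','rms')}); print(r['y'].round(3))
K=r['Z']*np.exp(1j*r['w']*t0)/D; print('phasor per m at stroke start',abs(K),np.angle(K))
np.save('id.npy',[K,r['w']])
E
```

```text
9.95 0.75 [-1.50459216e-02  6.84005135e-02 -1.82619448e-05]
{'w': np.float64(5.0175878300777565), 'c': np.float64(-0.0028713646649687614), 'amp': np.float64(0.14557389541055532), 'rms': np.float64(0.0037835181358436077)}
[-0.096 -0.124 -0.142 -0.152 -0.148 -0.132 -0.114 -0.092 -0.066 -0.027
  0.015  0.054  0.074  0.104  0.127  0.141  0.144  0.137  0.124  0.096
  0.067  0.045  0.005 -0.036 -0.074 -0.094]
phasor per m at stroke start 2.0796270772936474 -1.463970464230468
```

```bash
cat >>h.py <<'E'
def stroke(env,r,K,d,kill):
    """movel by d along U, at the time that best adds to (or cancels) the swing r"""
    now=T(env)+.02; w=r['w']
    want=np.angle(K*d)+(np.pi if kill else 0)       # phase of swing at start
    ph=np.angle(r['Z']*np.exp(1j*w*now)); wait=((want-ph)%(2*np.pi))/w
    env.dwell(wait+.02); p=env.get_state()['tcp_pos']; 
    tgt=np.array(STATE['p'])+d*U; env.movel(tgt,velocity=abs(d)/.6); STATE['p']=tgt
    return wait
STATE={}
E
python3 - <<'E'
from cell import env,camera,calibration
from h import *
sh=lambda r:print(round(T(env),2),{k:round(float(r[k]),4) for k in('w','c','amp','rms')},flush=True)
K,w=np.load('id.npy'); w=w.real
P0=np.array([.490,-.294,.40]); STATE['p']=P0+.07*U
W=lambda n,w0=w:watch(env,camera,calibration,n,w0)
r=W(8); sh(r)
print(stroke(env,r,K,-.12,False)); 
r=W(24,None); sh(r); print(r['y'].min(),r['y'].max())
if .3<r['amp']<.5:
    env.dwell(2.0); r=W(20,None); sh(r); print(r['y'].min(),r['y'].max())
    stroke(env,r,K,.12,True); r=W(22,None); sh(r)
    d=-min(.12,r['amp']/abs(K)); stroke(env,r,K,d,True); r=W(12); sh(r); print(r['y'].round(3))
print(STATE,env.get_state()['tcp_pos'])
E
```

```text
12.4 {'w': 5.0176, 'c': -0.0105, 'amp': 0.1318, 'rms': 0.0021}
0.6636696721100941
15.03 {'w': 5.0153, 'c': -0.0043, 'amp': 0.3794, 'rms': 0.0319}
-0.4121208294705967 0.41315721930541166
18.03 {'w': 5.1868, 'c': -0.0004, 'amp': 0.3518, 'rms': 0.0297}
-0.3884208865203703 0.37795540857683974
19.98 {'w': 4.9258, 'c': -0.0032, 'amp': 0.105, 'rms': 0.0046}
21.46 {'w': 5.0176, 'c': -0.001, 'amp': 0.0077, 'rms': 0.0005}
[-0.003  0.     0.002  0.004  0.005  0.006  0.006  0.006  0.006  0.005
  0.005  0.003]
{'p': array([ 0.48581315, -0.27495712,  0.4       ])} [ 0.48579232 -0.27492883  0.40003258]
```

The swing reached ±22–23° for more than three cycles and was then stopped to 0.008 rad. Next I carry the basket over the kettle and measure the rim.

```bash
python3 - <<'E'
from cell import env,camera,calibration
from h import *
env.movel([.5027,.3047,.40],velocity=.10,rot=down(103.7))
r=watch(env,camera,calibration,10,5.0); print(T(env),r['amp'],r['c'],r['y'].round(3))
for n in('scene','side','wrist'):
    c=calibration(n); im,d=camera(n); cv2.imwrite(f'pics/k_{n}.png',im); W=cloud(d,c)
    p=W.reshape(-1,3); a=np.radians(103.7); u=np.array([np.cos(a),np.sin(a)]); nn=np.array([-u[1],u[0]])
    q=p[:,:2]-[.5027,.3047]; S=q@u; N=q@nn
    m=(p[:,2]>.088)&(p[:,2]<.1)&(abs(S)<.25)&(abs(N)<.13)
    m1=m&(abs(S)<.19)
    rc=cv2.minAreaRect(p[m1][:,:2].astype(np.float32)); print(n,m1.sum(),np.round(rc[0],4),np.round(rc[1],3),round(rc[2],2), 'ztop',np.percentile(p[m1][:,2],98))
    # side walls: edges
    L=m&(abs(S)<.12); 
    for sg in(1,-1):
        k=L&(np.sign(N)==sg)
        if k.sum()>20:
            f=np.polyfit(S[k],N[k],1); print('  N',sg,k.sum(),np.round(np.percentile(N[k],[2,50,98]),4),'slope deg',np.degrees(np.arctan(f[0])).round(2))
        k=m&(abs(N)<.06)&(abs(S)>.15)&(abs(S)<.19)&(np.sign(S)==sg)
        if k.sum()>10: print('  S',sg,k.sum(),np.round(np.percentile(S[k],[2,50,98]),4))
print(env.get_state()['tcp_pos'])
a=[cv2.imread(f'pics/k_{c}.png') for c in('scene','wrist')]
cv2.imwrite('pics/k.png',cv2.resize(np.hstack(a),(800,300)))
E
```

```text
27.9083 0.01163731214244594 -0.007003271643779394 [ 0.003  0.005  0.004  0.003  0.002 -0.001 -0.003 -0.005 -0.009 -0.011]
scene 1364 [0.4998 0.3072] [0.181 0.358] 13.71 ztop 0.09980510869898326
  N 1 177 [0.0836 0.0875 0.0913] slope deg -0.07
  S 1 168 [0.1757 0.1791 0.182 ]
  N -1 427 [-0.0873 -0.0852 -0.081 ] slope deg 0.02
  S -1 123 [-0.1754 -0.1707 -0.1687]
side 468 [0.5046 0.3042] [0.178 0.364] 13.83 ztop 0.09959649968103057
  N 1 77 [0.0799 0.0843 0.0868] slope deg -0.13
  S 1 39 [0.1677 0.1759 0.1801]
  N -1 67 [-0.0906 -0.0862 -0.0837] slope deg -0.03
  S -1 137 [-0.1819 -0.1773 -0.1721]
wrist 4109 [0.5021 0.3059] [0.18  0.358] 13.61 ztop 0.09897259717412407
  N 1 1253 [0.0826 0.0856 0.0881] slope deg -0.04
  S 1 464 [0.1738 0.1759 0.1799]
  N -1 342 [-0.0884 -0.0858 -0.0827] slope deg 0.15
  S -1 438 [-0.1771 -0.1734 -0.1708]
[0.50269996 0.30469442 0.39999179]
```

View pics/k.png

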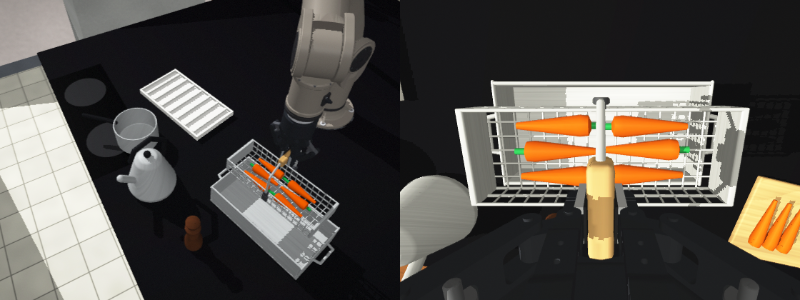

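The rim centre is about (0.5023, 0.3055) and the basket hangs lengthwise over it. I'll go down to the hold height, check the basket's offset, and hold.

```bash
python3 - <<'E'
from cell import env,camera,calibration
from h import *
env.movel([.5023,.3055,.326],velocity=.04)
c=calibration('wrist'); im,d=camera('wrist'); p=cloud(d,c).reshape(-1,3)
a=np.radians(103.7); u=np.array([np.cos(a),np.sin(a)]); nn=np.array([-u[1],u[0]])
q=p[:,:2]-[.5023,.3055]; S=q@u; N=q@nn
m=(p[:,2]>.157)&(p[:,2]<.175)&(abs(S)<.18)&(abs(N)<.09)
for sg in(1,-1):
    k=m&(abs(S)>.13)&(np.sign(S)==sg); print('S',k.sum(),np.percentile(S[k],[2,50,98]).round(4),'N',np.percentile(N[k],[1,50,99]).round(4),'z98',np.percentile(p[k][:,2],98).round(4))
k=m&(abs(S)<.12)&(abs(S)>.03); print('N',np.percentile(N[k],[0.5,99.5]).round(4))
r=watch(env,camera,calibration,16,5.0); print(T(env),r['amp'],r['c'],r['y'].round(3))
env.dwell(2.6)
s=env.get_state(); print(s['time'],s['tcp_pos'],s['force'])
E
```

```text
S 2287 [0.1333 0.1421 0.1483] N [-0.0533  0.0052  0.0548] z98 0.167
S 2646 [-0.1498 -0.1434 -0.1334] N [-0.0538  0.0043  0.0539] z98 0.1702
N [-0.0552  0.0544]
30.9083 0.012497053648137808 -0.008369822652634624 [ 0.002 -0.001 -0.003 -0.006 -0.009 -0.012 -0.014 -0.018 -0.019 -0.02
 -0.022 -0.021 -0.019 -0.018 -0.015 -0.013]
33.5083 [0.50228122 0.30549984 0.3259815 ] [ -0.2009251   -0.29577264 -10.27647593]
```

```bash
python3 - <<'E'
from cell import env,camera,calibration
from h import *
env.dwell(.3)
env.movel([.5023,.3055,.232],velocity=.04)
print(env.movel([.5023,.3055,.222],velocity=.012,stop_force=4))
s=env.get_state(); print(s['time'],s['tcp_pos'],s['force'])
print(tilt('wrist',env,camera,calibration))
E
```

```text
True
36.9 [0.50224446 0.30558907 0.22525582] [ 0.11082624 -0.37734007  7.56423257]
(36.9, np.float64(0.006433741672005705), 75955)
```

```bash
python3 - <<'E'
from cell import env,camera,calibration
from h import *
p=env.get_state()['tcp_pos']; env.dwell(.2); print(env.get_state()['force'])
env.movel([p[0],p[1],.2257],velocity=.01); print(env.get_state()['force'])
env.grip(.085); env.dwell(.3)
env.movel([p[0],p[1],.36],velocity=.06)
print(tilt('wrist',env,camera,calibration,ctr=[p[0],p[1],.225],save='pics/e.png'))
im,d=camera('side'); s=env.get_state(); print(s['force'],s['time'])
cv2.imwrite('pics/e2.png',np.hstack([cv2.resize(cv2.imread('pics/e.png'),(400,300)),cv2.resize(im,(400,300))]))
E
```

```text
[-0.61143414 -0.23650161  7.18030176]
[ 1.94588205  0.49049496 -6.65056203]
(41.05, np.float64(0.0046112478543552365), 29429)
[ 0.3230492  -1.1164652  -0.89159075] 41.15
```

View pics/e2.png

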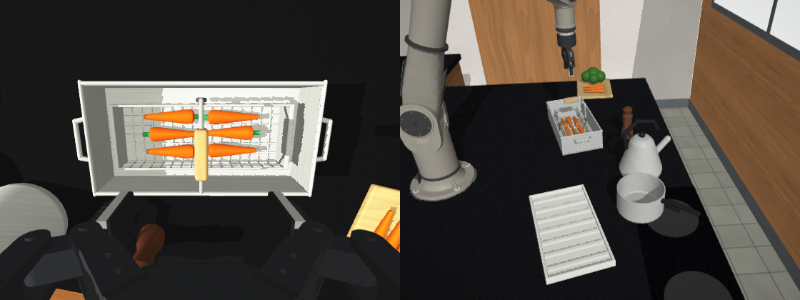

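The basket stands level and centred in the kettle with the bail upright, and the gripper is clear above it.

```bash
python3 -c "
from cell import env,job
env.dwell(.5); print(job.job_done())"
```

```text
the job is handed in; nothing more can be done
None
```

I handed the job in at about 42 s with no verdict returned: the basket swung about ±22° above the drainer for over three swings, was stopped, held still above the fish kettle for just over 3 s, and was set down level, centred and released.

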